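# Fetch the long wooden spatula from the coffee-station drawer

### The arm

A 6-joint arm with a two-finger parallel gripper is mounted at the origin on the work surface. World frame = base frame: x ahead of the robot, y to its left, z up, the work surface at z = 0. Lengths are in m, angles in degrees, forces in N, time in s.
With the tool pointing down it reaches from about 0.25 to 0.775 m from the base axis. Payload 8.9 kg.
Tool frame: the origin (TCP) lies on the centre line of the jaws, within the pads' length; the fingertips stand 19 mm ahead of it and the grasp point (between the pads) is the TCP (manip.tcp_to_tips is the distance from the TCP to the fingertips, in m); z points along the fingers, y is the line along which they close (so a half turn about z gives the same grasp; the last joint's range is limited). The gripper opens to 85 mm and grips with 20 to 120 N. Pads are 22 mm wide; open, the fingers measure 114 mm over their backs; the gripper's body (76 mm by 85 mm) begins 54 mm behind the grasp point. The pads swing forward as they close: fully open they stand 13 mm farther back than shut.
Start: joints at [57.794, 16.656, -8.789, 64.555, 0, 82.019], TCP at [0.215, 0.479, 0.25] pointing down, gripper open.
Joint ranges: [-144.48, 144.48], [-52.06, 99.96], [-74.48, 78.29], [-112.23, 115.85], [-86.99, 84.42], [-180, 180]. Speed limits (degrees/s): [127.2, 127.2, 159.86, 180, 180, 180].

### API

Orientations are given as [roll, pitch, yaw] about the fixed x, y, z axes, in that order (R = Rz(yaw) Ry(pitch) Rx(roll)).
In Python, from workcell import readout, grab_frame, manip gives the robot as it stands.
- The arm moves only by the shell command python3 -m creep 'ROWS' [FORCE]. ROWS is JSON, one flat list of numbers, 7 for each row, row after row: the shift along the tool's x, y, z in cm, then the turn, a rotation vector about the tool's x, y, z in degrees, then the closure in counts, from 0 (fully open) to 255 (shut). A call has 1 to 10 rows; each row shifts and turns the commanded pose from where the row before left it, along the tool's axes as they then stand; what a row does not reach is not made up. A row lasts 1/8 s, in which the tool goes at most 62.5 mm and 10.7 degrees, less where a joint would pass 70% of its speed; a pose out of reach is approached as far as the arm can. A call with a gripper value outside its range is refused whole. The fingers move at their own pace and stop on an object; FORCE is the grip in N (left out, the last holds). Time passes only in rows, so rows that do not move let the fingers close. It gives the time, the measured TCP pose, the force, the opening and the grip force at its end, in the units of the state.
- readout.sense(): the state, without advancing time (a new reading comes with each control period).
- grab_frame(name): name is "side" or "top" or "wrist"; returns a dict with "pixels" (384x512x3 uint8, blue, green, red), "intrinsics" (3x3 intrinsics, pixels), "world_to_cam" (4x4, takes a point from world to camera coordinates); the wrist camera has in their place "hand_eye" (4x4, takes a point from camera to tool coordinates, whose origin is the TCP and whose axes are the flange's). Camera axes: x right, y up, looking along -z (the intrinsics and any distortion apply to the point x, -y, -z); pixel columns grow to the right and rows downward; lengths in m; the calibration is good to about 2 mm. The wrist camera is an equidistant fisheye: a pixel r from the principal point sees the ray r / f radians off the axis. A picture is of the moment at which its call begins: read the wrist's pose just before it. There is no depth.
- manip.finish_job(): hands the job in; it is judged then, once.
The state is a dict: "clock": time; "joints": joint angles; "dq": joint speeds; "effort": joint torques, N m; "eef_pos": TCP position; "eef_rot": TCP orientation; "wrist_force": force on the tool from outside, world axes, zero at the start; "torque": the same for the moment, N m; "finger_gap": finger opening in m; "gripper_force": force on a finger pad.
Only numpy, scipy, OpenCV 4.12 (cv2) and the standard library are available. Lean on these libraries where they do the work, as an engineer would, in place of code of your own. Each camera call takes 0.05 s, during which the arm holds its last target. There are 200 camera calls.

### The job

Pull the drawer of the wooden coffee box out by its bar handle until it meets its stop (it opens only partway, so the box's top still covers the blade end of the long wooden spatula inside). Take the spatula by the part of its handle that shows, raise that end, and draw the spatula out at a slant, handle first, through the gap between the drawer front and the box's top; leave the steel bar spoon in the drawer and every other thing on the table where it stands. Finish still holding the spatula quite still in the air: all of it in front of the box's face, touching nothing else, and at least 5 cm higher than the top of the box - do not put it down or let go.

Things in the scene. Friction and masses are not known exactly. Their poses are not given: they have to be found in the camera images.
- cabinet: The coffee-station box, a low closed case of brown wood that does not move: 310 deep (its x), 270 wide (its y), 98 high. Origin at the centre of its underside on the table; z up; its -x side (face at x = -155) is where the drawer comes out. Top board 12 thick (underside at z = 86). The hand grinder stands on the rear half of its top.
- drawer (a joint): How far the drawer (pale plywood, lined with black rubber matting) is pulled out along the box's -x, m: 0 shut, 0.150 at its stop. May start up to 15 mm ajar; some 3 N of friction, stays where it is left. Fully out, a gap 150 long (x) and 226 wide (y) is open from above between the drawer front and the box's top board.
- drawer_front (a point): Middle of the upper edge of the drawer front's inner face, 92 above the table (axes those of the box; it moves with the drawer). The front board is 14 thick (towards -x), 266 wide, z 12 to 92. Drawer inside: from here 285 deep towards +x, 113 to either side in y, floor top at z = 20, side and back walls up to z = 60.
- drawer_handle (a point): Middle of the drawer's bar handle: a dark steel bar 11 in diameter and 120 long, along the box's y, held by two posts at 51 either side of the middle, 35 out from the drawer front (29 clear between bar and front), 66 above the table.
- spatula: The long wooden spatula of pale beech, 250 long, about 50 g, lying flat in the left or right half of the drawer roughly along the box's x, handle towards the drawer front. Origin at its underside, halfway along (centre of mass within 10 mm); x runs from handle to blade, z up. Handle x -125 to 40, 16 wide, 14 thick, a small dark hanging hole at its end; blade x 40 to 125, 48 wide, 6 thick.
- spatula_end (a point): The free end of the spatula's handle (its axes are those of the spatula).
- spatula_tip (a point): The free end of the spatula's blade.
- bar_spoon: A steel bar spoon in the other half of the drawer, to be left in it: 230 long, thin round stem 7 in diameter, round bowl 33 wide and 10 high at +x, a 12 ball at the handle end towards the drawer front. Origin at its underside, halfway along; x from stem to bowl.
- grinder: Hand coffee grinder on the rear half of the box's top: steel cylinder 68 in diameter with a wooden band, crank with wooden knob, 204 high in all; the crank reaches 104 along its x. Origin at its underside. Leave alone.
- kettle: Blue enamel kettle with spout (along its x, reaching 146) and bail handle; 184 in diameter, 227 high to the top of the bail. Origin at its underside. Leave alone.
- decanter: Glass decanter with stopper, 144 in diameter, 238 high. Origin at its underside. Leave alone.
- susan: Lazy-susan turntable of pale maple, 260 in diameter, top at 36 above the table, its base does not move. Origin at its underside.
- sugar_jar: White ceramic sugar jar with steel flip-top lid, 92 in diameter, 98 high, standing on the turntable. Origin at its underside. Leave alone.
- cup: White ceramic mug, 80 in diameter, 62 high, handle at its +y reaching 77. Origin at its underside. Leave alone.
- pitcher: Small steel milk pitcher standing on the turntable, 86 in diameter, 95 high, handle at its +x reaching 72. Origin at its underside. Leave alone.

How it is judged:
By the outcome, as a careful person would: the job done as asked, in the order asked, and still so for the second after the job is handed in, while the arm keeps its last pose, push and grip.
It also fails if it takes over 54 s, if anything falls off the work surface, if the arm or the gripper's body presses on something with over 40 N, if the wrist force passes 120 N, or if a joint passes its speed limit or range.

## Working session

There is one attempt and no reset: what is moved stays moved. The work goes in short steps, Python scripts to look and compute and a shell command to move; the robot and the scene stay as the last step left them, time stands still between calls to the robot, and variables do not carry over. Pictures are saved under pics/ and viewed, at most 10 in all, crops included, and the job is handed in when it is done.

```bash
mkdir -p pics; ls; python3 - <<'E'
from workcell import readout, grab_frame
import cv2,numpy as np
print(readout.sense())
for n in("side","top"):
    f=grab_frame(n); cv2.imwrite(f"pics/{n}0.png",f["pixels"]); print(n,np.round(f["intrinsics"],2).tolist(),np.round(f["world_to_cam"],4).tolist(),f.keys())
E
```

```text
pics
{'clock': 0.0, 'joints': array([ 5.77952553e+01,  1.66893824e+01, -8.83187938e+00,  6.45557471e+01,
        6.66653464e-04,  8.20204458e+01]), 'dq': array([-0.0491303 , -0.03804049,  0.03353295, -0.10059452,  0.13044551,
       -0.11930297]), 'effort': array([-2.14330503e-03, -5.37140679e+01,  3.31372547e+01,  1.57418690e-02,
       -2.39327646e-04,  1.47960611e-05]), 'eef_pos': array([0.2151681 , 0.47841182, 0.24972291]), 'eef_rot': array([-1.79923829e+02, -1.13505519e-02,  1.55774802e+02]), 'wrist_force': array([-2.77993592e-02, -6.96200178e-02, -3.99585905e-06]), 'torque': array([-0.04274239, -0.07507031,  0.01954183]), 'gripper_force': 0.0, 'finger_gap': 0.08519145815503519}
side [[465.59, 0.0, 255.71], [0.0, 465.59, 190.74], [0.0, 0.0, 1.0]] [[0.9445, 0.3282, 0.0101, -0.4378], [-0.2438, 0.6804, 0.691, 0.0833], [0.22, -0.6552, 0.7227, -1.8872], [0.0, 0.0, 0.0, 1.0]] dict_keys(['pixels', 'intrinsics', 'world_to_cam'])
top [[441.91, 0.0, 251.06], [0.0, 441.91, 191.03], [0.0, 0.0, 1.0]] [[0.0179, -0.9997, 0.0142, -0.0368], [0.997, 0.0189, 0.0751, -0.444], [-0.0753, 0.0128, 0.9971, -1.6136], [0.0, 0.0, 0.0, 1.0]] dict_keys(['pixels', 'intrinsics', 'world_to_cam'])
```

View pics/side0.png

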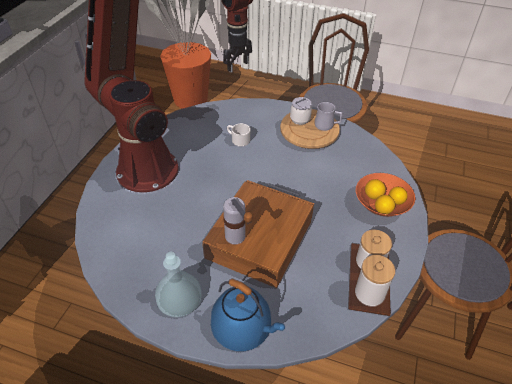

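View pics/top0.png

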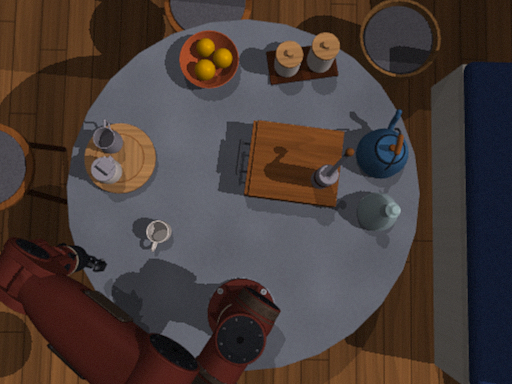

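The side view shows the box with its grinder. In the top view the box's top spans about (257,121), (343,131), (337,207), (247,196), with the handle at about (241,158) facing world +y. I'll enlarge this to measure.

```bash
python3 - <<'E'
import cv2
i=cv2.imread("pics/top0.png")[105:225,225:360]
i=cv2.convertScaleAbs(i,alpha=1.6,beta=20)
cv2.imwrite("pics/topc.png",cv2.resize(i,None,fx=5,fy=5,interpolation=cv2.INTER_CUBIC))
E
```

```text
(no output)
```

View pics/topc.png

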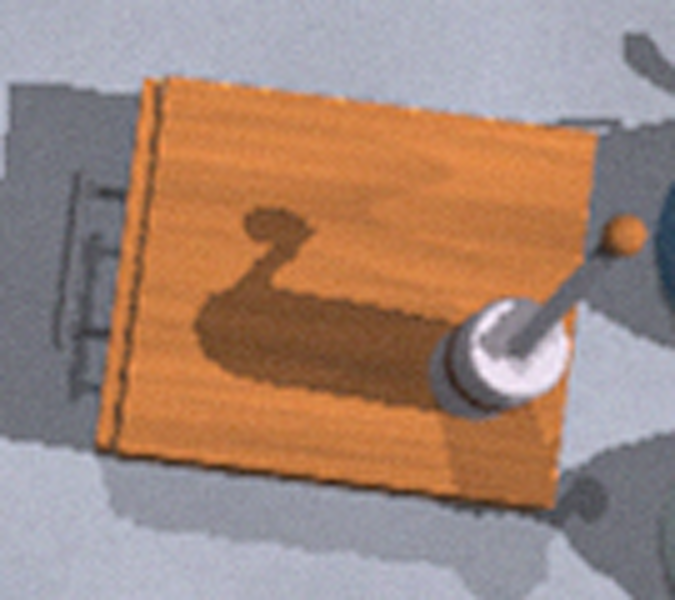

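```bash
cat > h.py <<'E'
import numpy as np,cv2
from scipy.optimize import least_squares
from scipy.spatial.transform import Rotation as Rn
from workcell import readout, grab_frame
def proj(f,P):
    P=np.atleast_2d(P); T=f["world_to_cam"]; c=P@T[:3,:3].T+T[:3,3]
    K=f["intrinsics"]; return np.c_[K[0,0]*c[:,0]/-c[:,2]+K[0,2], K[1,1]*-c[:,1]/-c[:,2]+K[1,2]]
def ray(f,uv,z):
    T=f["world_to_cam"];K=f["intrinsics"];R=T[:3,:3];C=-R.T@T[:3,3]
    uv=np.atleast_2d(uv);d=np.c_[(uv[:,0]-K[0,2])/K[0,0],-(uv[:,1]-K[1,2])/K[1,1],-np.ones(len(uv))]@R
    return C+d*((z-C[2])/d[:,2])[:,None]
def b2w(p,P): # box pose (x,y,yawrad)
    P=np.atleast_2d(P);c,s=np.cos(p[2]),np.sin(p[2])
    return np.c_[p[0]+c*P[:,0]-s*P[:,1],p[1]+s*P[:,0]+c*P[:,1],P[:,2]]
E
python3 - <<'E'
from h import *
f=grab_frame("top")
uv=np.array([[165,77],[118,452],[555,508],[597,135]])/5+[225-.4,105-.4]
# image up=+x world; box -x -> world +y => yaw ~ -90; box +y -> world +x(up)
C=np.array([[-.155,.135,.098],[-.155,-.135,.098],[.155,-.135,.098],[.155,.135,.098]])
r=least_squares(lambda p:(proj(f,b2w(p,C))-uv).ravel(),[.4,0,-1.57])
p=r.x;print(p,np.degrees(p[2]),r.fun.round(2))
W=ray(f,uv,.098);print(W.round(4),[np.linalg.norm(W[i]-W[i-1]) for i in range(4)])
e=ray(f,np.array([[147,78],[98,449]])/5+[224.6,104.6],.092);print("front edge",e)
b=ray(f,np.array([[80,175],[58,345],[95,235],[72,395]])/5+[224.6,104.6],.066);print("bar?",b)
c,s=np.cos(p[2]),np.sin(p[2])
for n,q in(("edge",e),("bar",b)):
    d=q[:,:2]-p[:2];print(n,np.c_[d@[c,s],d@[-s,c]].round(4))
for x in (-.165,-.155,-.18):
  print((proj(f,b2w(p,[[x-.014-.035,y,.066] for y in(-.06,.06)]))-[224.6,104.6])*5)
E
```

```text
[ 0.54084603 -0.1857481  -1.68051476] -96.28640334027345 [ 0.05 -0.08 -0.27  0.2   0.03  0.31  0.19 -0.45]
[[ 0.6917 -0.0463  0.098 ]
 [ 0.4244 -0.0178  0.098 ]
 [ 0.3908 -0.3249  0.098 ]
 [ 0.6564 -0.3539  0.098 ]] [np.float64(0.30967032560437824), np.float64(0.2688756667999449), np.float64(0.30894499300335315), np.float64(0.2672282856780328)]
front edge [[ 0.69215801 -0.03360798  0.092     ]
 [ 0.42659919 -0.00375448  0.092     ]]
bar? [[0.6262832  0.01307876 0.066     ]
 [0.50258644 0.02642819 0.066     ]
 [0.58278868 0.00141822 0.066     ]
 [0.46676619 0.01567001 0.066     ]]
edge [[-0.1678  0.1337]
 [-0.1684 -0.1335]]
bar [[-0.207   0.0632]
 [-0.2067 -0.0613]
 [-0.1906  0.0212]
 [-0.1921 -0.0957]]
[[ 48.15167045 341.96336986]
 [ 69.79634766 178.03227592]]
[[ 61.97638034 343.7494017 ]
 [ 83.54108815 179.81264254]]
[[ 27.41314624 339.28413356]
 [ 49.17779433 175.36153914]]
```

```bash
cat >> h.py <<'E'
BOX=np.array([.5408,-.1857,-1.6805])
def to(pos,rpy):
    "rotvec (deg, tool) to turn first, then shift cm in the turned tool axes"
    s=readout.sense();R0=Rn.from_euler('xyz',s["eef_rot"],degrees=True);R1=Rn.from_euler('xyz',rpy,degrees=True)
    print("pos",s["eef_pos"].round(4),"rpy",s["eef_rot"].round(1),"j",s["joints"].round(0))
    print("turn",np.degrees((R0.inv()*R1).as_rotvec()).round(2),"shift",(R1.inv().apply(np.array(pos)-s["eef_pos"])*100).round(2))
E
python3 - <<'E'
from h import *
b=b2w(BOX,[[-.206,0,.066]])[0];print(b)
to([b[0],b[1],.18],[180,0,173.7])
E
```

```text
[0.56335365 0.01906165 0.066     ]
pos [0.2152 0.4785 0.2499] rpy [-179.9   -0.   155.8] j [58. 17. -9. 65.  0. 82.]
turn [ -0.05  -0.02 -17.93] shift [-39.64 -41.85   6.99]
```

```bash
python3 -m creep '[0,0,0,0,0,-9,0, 0,0,0,0,0,-9,0, -3.96,-4.19,0,0,0,0,60,-3.96,-4.19,0,0,0,0,100,-3.96,-4.19,0,0,0,0,140,-3.96,-4.19,0,0,0,0,140,-3.96,-4.19,0,0,0,0,140,-3.96,-4.19,0,0,0,0,140,-3.96,-4.19,0,0,0,0,140,-3.96,-4.19,0,0,0,0,140]' 30 && python3 -m creep '[-3.96,-4.19,0,0,0,0,150,-3.96,-4.19,0,0,0,0,150,0,0,2.3,0,0,0,150,0,0,2.3,0,0,0,150,0,0,2.3,0,0,0,150,0,0,0,0,0,0,150]'; python3 - <<'E'
from h import *
s=readout.sense();print(s["finger_gap"])
b=b2w(BOX,[[-.206,0,.066]])[0];to([b[0],b[1],.067],[180,0,173.7])
f=grab_frame("wrist");print(f["intrinsics"].tolist(),np.round(f["hand_eye"],4).tolist());cv2.imwrite("pics/w1.png",f["pixels"])
E
```

```text
clock: 1.4
eef_pos: [0.4949, 0.1095, 0.2503]
eef_rot: [180.0, 0.0, 173.8]
wrist_force: [0.5, 2.1, 0.2]
finger_gap: 0.0385
gripper_force: 0.0
clock: 2.15
eef_pos: [0.5623, 0.0194, 0.1797]
eef_rot: [-180.0, -0.2, 173.8]
wrist_force: [0.3, -0.1, -0.7]
finger_gap: 0.0356
gripper_force: 0.0
0.03557768810264837
pos [0.5623 0.0194 0.1797] rpy [-180.    -0.2  173.8] j [ -5.  24. -10.  57.   0.   1.]
turn [-0.   -0.22  0.07] shift [-0.11 -0.02 11.27]
[[297.3186396354542, 0.0, 258.3189745819618], [0.0, 297.3186396354542, 187.8894181415426], [0.0, 0.0, 1.0]] [[-0.0002, 0.9446, 0.3283, 0.0861], [1.0, 0.0, 0.0006, -0.0004], [0.0005, 0.3283, -0.9446, -0.1241], [0.0, 0.0, 0.0, 1.0]]
```

View pics/w1.png

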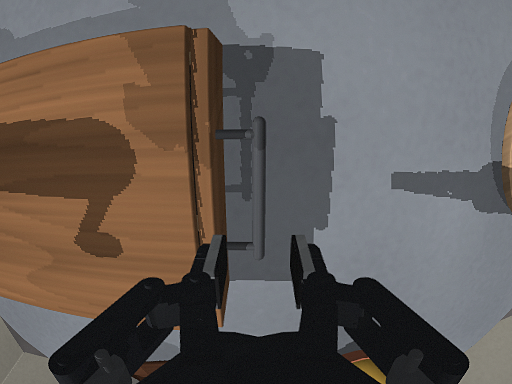

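Wrist view: the bar runs from (259,118) to (259,258), with its posts at rows 133 and 246. The jaw tips are at about (217,270) and (299,270). I'll compare these pixels with the model.

```bash
cat >> h.py <<'E'
def wproj(f,P,s):
    R=Rn.from_euler('xyz',s["eef_rot"],degrees=True);t=R.inv().apply(np.atleast_2d(P)-s["eef_pos"])
    H=f["hand_eye"];c=(t-H[:3,3])@H[:3,:3];d=np.c_[c[:,0],-c[:,1],-c[:,2]]
    rr=np.hypot(d[:,0],d[:,1]);th=np.arctan2(rr,d[:,2]);K=f["intrinsics"]
    return np.c_[K[0,0]*th*d[:,0]/rr+K[0,2],K[1,1]*th*d[:,1]/rr+K[1,2]]
def wray(f,uv,z,s):
    uv=np.atleast_2d(uv).astype(float);K=f["intrinsics"];q=(uv-[K[0,2],K[1,2]])/K[0,0];r=np.hypot(*q.T)
    d=np.c_[np.sin(r)*q[:,0]/r,-np.sin(r)*q[:,1]/r,-np.cos(r)]
    R=Rn.from_euler('xyz',s["eef_rot"],degrees=True);H=f["hand_eye"]
    d=R.apply(d@H[:3,:3].T);C=R.apply(H[:3,3])+s["eef_pos"]
    z=np.broadcast_to(z,len(uv));return C+d*((z-C[2])/d[:,2])[:,None]
def w2b(P,p=BOX):
    c,s=np.cos(p[2]),np.sin(p[2]);d=np.asarray(P)[:,:2]-p[:2];return np.c_[d@[c,s],d@[-s,c],np.asarray(P)[:,2]]
E
python3 - <<'E'
from h import *
s=readout.sense();f=grab_frame("wrist")
W=wray(f,[[259,119],[259,257],[208,29],[192,30]],[.066,.066,.092,.098],s)
print(W.round(4),w2b(W).round(4))
E
```

```text
[[ 0.5018  0.026   0.066 ]
 [ 0.6286  0.0123  0.066 ]
 [ 0.4294 -0.0022  0.092 ]
 [ 0.4295 -0.0126  0.098 ]] [[-0.2062 -0.0619  0.066 ]
 [-0.2064  0.0656  0.066 ]
 [-0.1702 -0.1308  0.092 ]
 [-0.1599 -0.1296  0.098 ]]
```

```bash
python3 -m creep '[0,0,2,0,0,0,166,0,0,2.5,0,0,0,166,0,0,2.5,0,0,0,166,0,0,2.2,0,0,0,166,0,0,2,0,0,0,166,0,0,0,0,0,0,166]' 30 && python3 -m creep '[0,0,0,0,0,0,255,0,0,0,0,0,0,255,0,0,0,0,0,0,255,0,0,0,0,0,0,255]' 40
```

```text
clock: 3.0
eef_pos: [0.5646, 0.0193, 0.0701]
eef_rot: [-180.0, 0.1, 173.8]
wrist_force: [-0.4, 0.1, -0.1]
finger_gap: 0.0298
gripper_force: 0.0
clock: 3.5
eef_pos: [0.5644, 0.0193, 0.0703]
eef_rot: [180.0, 0.1, 173.8]
wrist_force: [0.4, -0.2, 6.0]
finger_gap: 0.0095
gripper_force: 39.1
```

```bash
python3 -m creep '[0,0.8,0,0,0,0,255,0,1.5,0,0,0,0,255,0,1.7,0,0,0,0,255,0,1.7,0,0,0,0,255,0,1.7,0,0,0,0,255,0,1.7,0,0,0,0,255,0,1.7,0,0,0,0,255,0,1.5,0,0,0,0,255,0,1.2,0,0,0,0,255,0,0.6,0,0,0,0,255]' && python3 -m creep '[0,0.3,0,0,0,0,255,0,0.3,0,0,0,0,255,0,0.2,0,0,0,0,255,0,0.2,0,0,0,0,255,0,0,0,0,0,0,255]'
```

```text
clock: 4.75
eef_pos: [0.5802, 0.1598, 0.0704]
eef_rot: [-180.0, 0.1, 173.8]
wrist_force: [0.6, -3.2, 6.0]
finger_gap: 0.0094
gripper_force: 39.3
clock: 5.38
eef_pos: [0.581, 0.1673, 0.0703]
eef_rot: [-179.8, 0.1, 173.7]
wrist_force: [0.6, -11.7, 8.5]
finger_gap: 0.009
gripper_force: 39.6
```

```bash
python3 -m creep '[0,0,0,0,0,0,166,0,0,0,0,0,0,166,0,0,0,0,0,0,166,0,0,-2,0,0,0,166,0,0,-4,0,0,0,166,0,0,-5,0,0,0,140,0,0,-5,0,0,0,120,0,-4,-2,0,0,0,120,0,-4,0,0,0,0,120,0,-4,0,0,0,0,120]' 30 && python3 -m creep '[0,0,0,0,0,0,120,0,0,0,0,0,0,120]'; python3 - <<'E'
from h import *
s=readout.sense();f=grab_frame("wrist");cv2.imwrite("pics/w2.png",f["pixels"])
print(s["eef_pos"],w2b([s["eef_pos"]]))
E
```

```text
clock: 6.62
eef_pos: [0.5669, 0.0493, 0.2496]
eef_rot: [180.0, 0.0, 173.8]
wrist_force: [0.5, -0.2, 0.3]
finger_gap: 0.0449
gripper_force: 0.0
clock: 6.88
eef_pos: [0.567, 0.0506, 0.2493]
eef_rot: [180.0, -0.0, 173.8]
wrist_force: [0.4, -0.1, -0.4]
finger_gap: 0.0451
gripper_force: 0.0
[0.56700483 0.05055196 0.24925878] [[-2.37700759e-01  1.81544194e-04  2.49258776e-01]]
```

View pics/w2.png

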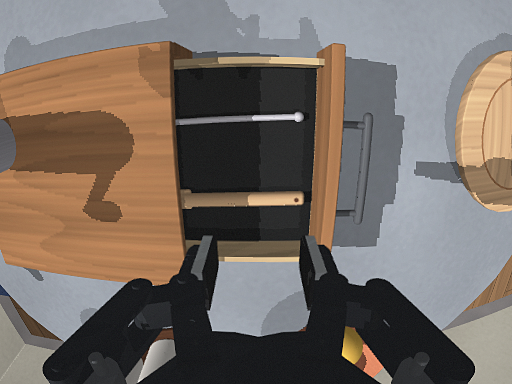

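The open drawer shows the spatula handle from its end at (304,199) to about (190,199), where the blade starts. The spoon is at row ~118. Next, its pose by segmentation.

```bash
python3 - <<'E'
from h import *
s=readout.sense();f=grab_frame("wrist");im=f["pixels"].astype(int)
m=im.sum(2)>150
for c in(185,188,192,196,205,220,240,260,280,290,296,300,302,303,304,305,306):
    r=np.where(m[175:222,c])[0]+175
    if len(r):
        W=wray(f,[[c,r.min()-.5],[c,r.max()+.5]],.034,s);B=w2b(W);print(c,r.min(),r.max(),B[:,:2].round(4).tolist(), (B[:,1].mean()).round(4))
W=wray(f,[[316,150],[176,150],[298,199]],[.092,.098,.034],s);print(w2b(W).round(4))
E
```

```text
185 189 208 [[-0.1471, 0.0329], [-0.1448, 0.0597]] 0.0463
188 189 208 [[-0.1509, 0.0329], [-0.1487, 0.0597]] 0.0463
192 193 206 [[-0.1556, 0.0381], [-0.1542, 0.0568]] 0.0475
196 193 206 [[-0.1607, 0.0381], [-0.1594, 0.0568]] 0.0474
205 193 206 [[-0.1721, 0.038], [-0.1709, 0.0567]] 0.0474
220 193 206 [[-0.1908, 0.038], [-0.19, 0.0565]] 0.0472
240 192 206 [[-0.2153, 0.0366], [-0.2149, 0.0564]] 0.0465
260 192 205 [[-0.2396, 0.0366], [-0.2397, 0.055]] 0.0458
280 191 205 [[-0.2639, 0.0352], [-0.2644, 0.055]] 0.0451
290 191 205 [[-0.2761, 0.0352], [-0.2769, 0.055]] 0.0451
296 191 205 [[-0.2835, 0.0352], [-0.2844, 0.055]] 0.0451
300 191 205 [[-0.2884, 0.0352], [-0.2894, 0.055]] 0.0451
302 192 204 [[-0.291, 0.0365], [-0.2919, 0.0537]] 0.0451
303 194 202 [[-0.2924, 0.0391], [-0.293, 0.051]] 0.0451
[[-0.2938 -0.0274  0.092 ]
 [-0.1578 -0.029   0.098 ]
 [-0.2865  0.0463  0.034 ]]
```

```bash
python3 -m creep '[0,0,0,0,0,9.9,120,0,0,0,0,0,9.9,120,0,0,0,0,0,9.9,120,0,0,0,0,0,9.9,120,0,0,0,0,0,9.9,120,0,0,0,0,0,9.9,120,0,0,0,0,0,9.9,120,0,0,0,0,0,9.9,120,0,0,0,0,0,9.9,120,0,0,0,0,0,0,120]'; python3 - <<'E'
from h import *
to(b2w(BOX,[[-.232,.0478,.12]])[0],[180,0,84.5])
E
```

```text
clock: 8.22
eef_pos: [0.567, 0.0511, 0.2492]
eef_rot: [-180.0, -0.0, 84.8]
wrist_force: [0.5, -0.5, -0.6]
finger_gap: 0.045
gripper_force: 0.0
pos [0.567  0.0511 0.2492] rpy [-180.    -0.    84.8] j [-2. 22. -2. 67.  0. 93.]
turn [-0.01 -0.01  0.32] shift [-0.69  4.76 12.92]
```

```bash
python3 -m creep '[-0.35,2.4,2,0,0,0.3,120,-0.35,2.4,3,0,0,0,120,0,0,4,0,0,0,120,0,0,3,0,0,0,120,0,0,1,0,0,0,120,0,0,0,0,0,0,120]'; python3 - <<'E'
from h import *
s=readout.sense();f=grab_frame("wrist");cv2.imwrite("pics/w3.png",f["pixels"])
to(b2w(BOX,[[-.232,.0478,.041]])[0],[180,0,84.5])
for x in(-.28,-.232,-.17): print(wproj(f,b2w(BOX,[[x,.0475+(x+.25)*.016+d,.034] for d in(-.008,.008)]),s).round(0).tolist())
E
```

```text
clock: 8.98
eef_pos: [0.6141, 0.0389, 0.1194]
eef_rot: [-180.0, -0.0, 84.5]
wrist_force: [0.4, -0.6, 0.2]
finger_gap: 0.0452
gripper_force: 0.0
pos [0.6147 0.0388 0.1202] rpy [179.9  -0.   84.5] j [-3. 32. -6. 53.  0. 92.]
turn [ 0.06 -0.   -0.03] shift [ 0.08 -0.1   7.92]
[[248.0, 138.0], [271.0, 139.0]]
[[249.0, 201.0], [270.0, 201.0]]
[[250.0, 269.0], [269.0, 269.0]]
```

View pics/w3.png

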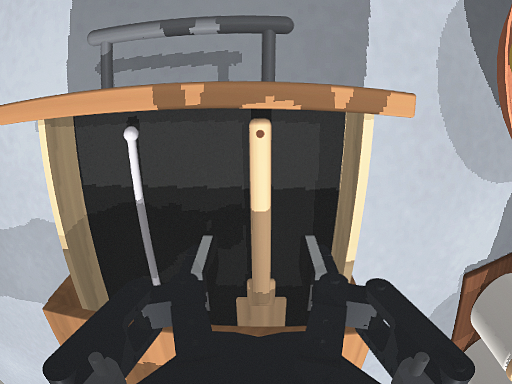

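The handle runs from (260,120) to (262,290), centred between the jaws and matching the model. I'll descend and grip.

```bash
python3 -m creep '[0.1,-0.1,2,0,0,0,120,0,0,2.5,0,0,0,120,0,0,1.9,0,0,0,120,0,0,1,0,0,0,120,0,0,0.4,0,0,0,120,0,0,0,0,0,0,120]' 30 && python3 -m creep '[0,0,0,0,0,0,255,0,0,0,0,0,0,255,0,0,0,0,0,0,255,0,0,0,0,0,0,255,0,0,0,0,0,0,255]' 60
```

```text
clock: 9.78
eef_pos: [0.6137, 0.0397, 0.042]
eef_rot: [179.9, -0.0, 84.4]
wrist_force: [-0.8, -0.3, -0.2]
finger_gap: 0.0455
gripper_force: 0.0
clock: 10.4
eef_pos: [0.6139, 0.0397, 0.0422]
eef_rot: [179.9, -0.0, 84.4]
wrist_force: [-0.3, -0.1, 5.9]
finger_gap: 0.0142
gripper_force: 59.9
```

```bash
python3 -m creep '[0,0,-0.2,0,0,0,255,-0.1,0,-0.65,0,2,0,255,-0.1,0,-0.65,0,2,0,255,-0.1,0,-0.65,0,2,0,255,-0.1,0,-0.65,0,2,0,255,-0.1,0,-0.65,0,2,0,255,0,0,0,0,0,0,255]' 60 && python3 -m creep '[-0.1,0,-0.65,0,2,0,255,-0.1,0,-0.65,0,2,0,255,-0.1,0,-0.65,0,2,0,255,-0.1,0,-0.65,0,2,0,255,-0.1,0,-0.65,0,2,0,255,0,0,0,0,0,0,255]'; python3 - <<'E'
from h import *
s=readout.sense();f=grab_frame("wrist");cv2.imwrite("pics/w4.png",f["pixels"])
R=Rn.from_euler('xyz',s["eef_rot"],degrees=True)
for n,q in(("end",[.061,0,.022]),("tip",[-.189,0,.022])): print(n,w2b([s["eef_pos"]+R.apply(q)]).round(4))
print(s["joints"].round(0),s["wrist_force"].round(1))
E
```

```text
clock: 11.28
eef_pos: [0.6128, 0.0316, 0.0758]
eef_rot: [180.0, -10.0, 84.3]
wrist_force: [-0.3, 0.3, -0.6]
finger_gap: 0.0141
gripper_force: 59.2
clock: 12.02
eef_pos: [0.6115, 0.0189, 0.1059]
eef_rot: [180.0, -20.0, 84.3]
wrist_force: [-0.8, 0.7, -0.1]
finger_gap: 0.014
gripper_force: 59.2
end [[-0.2759  0.0472  0.1061]]
tip [[-0.0411  0.0496  0.0205]]
[-15.  34.  -8.  52.  20.  80.] [-0.8  0.7 -0.1]
```

View pics/w4.png

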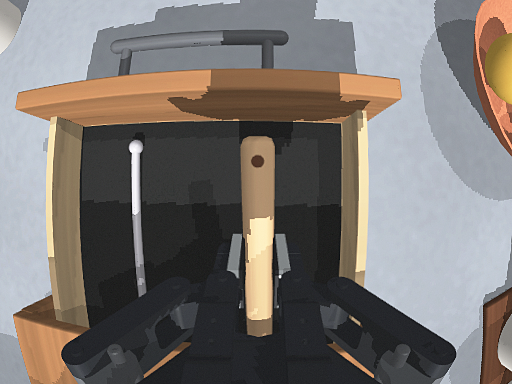

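The handle end is up at (258,137), rigidly gripped, and the forces are near zero. I'll draw it out along its own axis.

```bash
python3 -m creep '[0.7,0,0,0,0,0,255,1.2,0,0,0,0,0,255,1.5,0,0,0,0,0,255,1.6,0,0,0,0,0,255,1.6,0,0,0,0,0,255,1.4,0,0,0,0,0,255]' && python3 -m creep '[1.6,0,0,0,0,0,255,1.8,0,0,0,0,0,255,1.8,0,0,0,0,0,255,1.8,0,0,0,0,0,255,1.8,0,0,0,0,0,255,1.8,0,0,0,0,0,255,1.4,0,0,0,0,0,255,0.7,0,0,0,0,0,255,0,0,0,0,0,0,255]' && python3 -m creep '[0.3,0,-0.9,0,0,0,255,0.5,0,-1.4,0,0,0,255,0.5,0,-1.4,0,0,0,255,0.5,0,-1.4,0,0,0,255,0.5,0,-1.4,0,0,0,255,0.5,0,-1.4,0,0,0,255,0.5,0,-1.4,0,0,0,255,0.5,0,-1.4,0,0,0,255,0.4,0,-1,0,0,0,255,0,0,0,0,0,0,255]'; python3 -m creep '[0,0,0,0,0,0,255,0,0,0,0,0,0,255,0,0,0,0,0,0,255,0,0,0,0,0,0,255]'; python3 - <<'E'
from h import *
s=readout.sense()
R=Rn.from_euler('xyz',s["eef_rot"],degrees=True)
for n,q in(("end",[.061,0,.022]),("tip",[-.189,0,.022])):
    w=s["eef_pos"]+R.apply(q);print(n,w.round(3),w2b([w]).round(4),[proj(grab_frame(c),w).round(0) for c in("side","top")])
a=grab_frame("wrist")["pixels"];b=grab_frame("side")["pixels"][90:300,100:356]
cv2.imwrite("pics/fin.png",np.hstack([cv2.resize(a,(340,255)),cv2.resize(b,(311,255),interpolation=cv2.INTER_CUBIC)]))
E
```

```text
clock: 12.82
eef_pos: [0.6187, 0.0959, 0.1335]
eef_rot: [180.0, -20.0, 84.4]
wrist_force: [-0.6, 0.4, -0.1]
finger_gap: 0.0141
gripper_force: 59.2
clock: 13.95
eef_pos: [0.6304, 0.2137, 0.1765]
eef_rot: [180.0, -20.0, 84.4]
wrist_force: [-0.2, 0.7, -0.2]
finger_gap: 0.0141
gripper_force: 59.2
clock: 15.2
eef_pos: [0.6307, 0.2129, 0.3016]
eef_rot: [179.9, -20.0, 84.4]
wrist_force: [0.0, 0.1, -0.7]
finger_gap: 0.0142
gripper_force: 59.2
clock: 15.7
eef_pos: [0.6302, 0.2128, 0.3006]
eef_rot: [-180.0, -20.0, 84.4]
wrist_force: [-0.9, 0.4, -0.6]
finger_gap: 0.0139
gripper_force: 59.2
end [0.637 0.277 0.301] [[-0.4708  0.0445  0.3007]] [array([[326., 102.]]), array([[154., 120.]])]
tip [0.614 0.044 0.215] [[-0.2359  0.0472  0.2153]] [array([[301., 159.]]), array([[231., 135.]])]
```

View pics/fin.png

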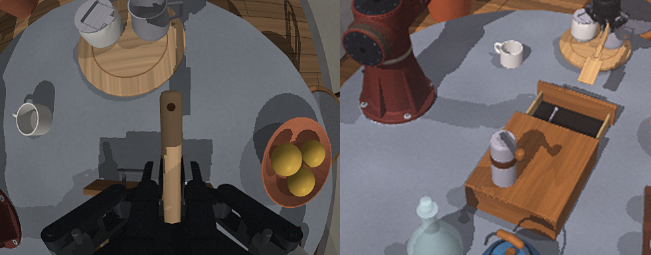

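The wrist view shows the spatula still gripped. In the side view the blade tip is at about (304,156), close to the predicted (301,159). That puts it in the air in front of the box with its lowest point at z≈0.215, against the 0.148 needed. The spoon is still in the drawer.

```bash
python3 -c "
from workcell import manip,readout
print(abs(readout.sense()['dq']).max());print(manip.finish_job())"
```

```text
0.03838870387091378
the job is handed in; nothing more can be done
None
```

The job is handed in: the drawer is open to its stop and the spatula was drawn out handle first. It is held still in front of the box, its lowest point about 12 cm above the box's top, and the spoon is still in the drawer.

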